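# Slide the match caddy home past its spring pin

### The arm

A 7-joint arm with a two-finger parallel gripper is mounted at the origin on the work surface. World frame = base frame: x ahead of the robot, y to its left, z up, the work surface at z = 0. Lengths are in m, angles in rad, forces in N, time in s.
With the tool pointing down it reaches from about 0.425 to 0.825 m from the base axis. Payload 3.6 kg.
Tool frame: the origin (TCP) lies midway between the tips of the shut fingers; the grasp point (between the pads) lies 19 mm behind it; z points along the fingers, y is the line along which they close (so a half turn about z gives the same grasp; the last joint's range is limited). The gripper opens to 85 mm and grips with 20 to 120 N. Pads are 22 mm wide; open, the fingers measure 114 mm over their backs; the gripper's body (76 mm by 85 mm) begins 54 mm behind the grasp point. The pads swing forward as they close: fully open they stand 13 mm farther back than shut.
Start: joints at [1.252, 0.615, -0.013, 1.423, 0.008, 1.103, -0.04], TCP at [0.188, -0.622, 0.231] pointing down, gripper open.
Joint ranges: [-3.12, 3.12], [-0.3, 2.06], [-1.34, 1.32], [0.26, 2.42], [-1.36, 4.5], [0.01, 1.98], [-2.84, 2.84]. Speed limits (rad/s): [2.79, 2.79, 3.14, 3.14, 3.14, 3.14, 3.14].

### API

Orientations are given as [roll, pitch, yaw] about the fixed x, y, z axes, in that order (R = Rz(yaw) Ry(pitch) Rx(roll)).
In Python, from plant import observe, snapshot, finish_job gives the robot as it stands.
- The arm moves only by the tool move_arm, never from a script. Its argument "deltas" is a list of rows, each a list of 6 numbers: the shift along the world's x, y, z in cm, then the turn, a rotation vector about the world's x, y, z in degrees. In form: [[x, y, z, rx, ry, rz], ...]. A call has 1 to 20 rows; each row shifts and turns the commanded pose from where the row before left it; what a row does not reach is not made up. A row lasts 1/8 s, in which the tool goes at most 62.5 mm and 10.7 degrees, less where a joint would pass 70% of its speed; a pose out of reach is approached as far as the arm can. A call with a gripper value outside its range is refused whole. "hand" is the opening in per cent of the stroke, from 0 (shut) to 100 (fully open), set as the call begins (left out, the last holds). The fingers move at their own pace and stop on an object; the grip force is fixed at half the most. Time passes only in rows, so rows that do not move let the fingers close. It gives the time, the measured TCP pose, the force, the opening and the grip force at its end, in the units of the state.
- observe(): the state, without advancing time (a new reading comes with each control period).
- snapshot(name): name is "scene" or "top"; returns a dict with "image" (400x640x3 uint8, blue, green, red), "z_map" (400x640 float32, m along the optical axis (not along the pixel's ray), 0 where there is no reading), "mtx" (3x3 intrinsics, pixels), "k1" (the pictures are not rectified: a ray, as slopes to the right and down, at radius r is drawn at 1 + k1 r^2 times it, then the intrinsics apply), "R" (3x3) and "t" (3): a world point X has camera coordinates R X + t. Camera axes: x right, y down, z forward; pixel columns grow to the right and rows downward; lengths in m; the calibration is good to about 2 mm. A picture is of the moment at which its call begins.
- finish_job(): hands the job in; it is judged then, once.
The state is a dict: "t": time; "joint_pos": joint angles; "qd": joint speeds; "effort": joint torques, N m; "ee_pos": TCP position; "ee_rot": TCP orientation; "ft_force": force on the tool from outside, world axes, zero at the start; "wrist_torque": the same for the moment, N m; "opening": finger opening in m; "grasp_force": force on a finger pad.
Only numpy, scipy, OpenCV 4.12 (cv2) and the standard library are available. Lean on these libraries where they do the work, as an engineer would, in place of code of your own. Each camera call takes 0.05 s, during which the arm holds its last target. There are 200 camera calls.

### The job

With the fingertips, press down the spring treadle behind the wooden match caddy so that its locking pin drops, and while keeping it down push the caddy along its runner past the pin until it is fully home against the end stop; then let the treadle up so that the pin springs up through the slot in the caddy, and draw clear. Do not pick up anything, keep the tin of matches and the timer lying in their places in the caddy, and leave the other things on the shelf alone.

Things in the scene. Friction and masses are not known exactly. Their poses are not given: they have to be found in the camera images.
- dock: Fixed plywood slide runner on the shelf, 150 mm wide (its x), 380 mm long (its y), origin at the centre of its underside. The caddy slides along its +y (roughly to the robot's left, turned up to 0.4 rad). Base 4 mm thick; rails 36 mm high on both long sides with lips that hold the caddy down (lip inner edges at x = +-52 mm); open from above between the lips.
- dock_stop (a point): Middle of the top edge of the runner's upright end stop, on its inner face: y = +182 mm in the runner's frame, 48 mm above the shelf. The caddy's front touches this face when fully home.
- treadle (a joint): Travel in m of the spring plunger, 0 = up, 0.015 = fully down. One rigid piece: the treadle strip and the pin on it. It moves straight down wherever pressed: about 2 N to start, 4 N at 10 mm, 5 N fully down; springs up when let go. Up, the pin stands 10 mm above the underside of the caddy's deck and blocks its front edge; pressed over 10 mm (aim at 12 to 14) the caddy passes over it.
- treadle_rear_end (a point): Middle of the rear (-y) edge, on the top face, of the treadle: a flat aluminium strip 44 mm wide along the runner's middle (x = 0) from y = -180 to y = +125 mm in the runner's frame, under the caddy. Top face 24 mm above the shelf when up, 9 mm fully down. At least 90 mm of it lies open behind the caddy, to be pressed there.
- pin_top (a point): Top centre of the round steel pin, 10 mm thick, standing on the treadle: x = 0, y = +112 mm in the runner's frame, 36 mm above the shelf when up, 21 mm when fully down.
- caddy: Open wooden caddy 120 mm wide (x), 140 mm long (y), 0.25 to 0.5 kg, in the runner, axes parallel to the runner's. Origin at the centre of its underside, 4 mm above the shelf. On side skids its deck (underside 26 mm, top 30 mm above the shelf) bridges the treadle. Starts with its origin at y = -20 to +28 mm in the runner's frame; fully home at y = +112 mm.
- caddy_back (a point): Middle of the top edge of the caddy's upright back wall, on the outer face (the flat face, 98 mm wide, that looks to the runner's -y), 54 mm above the shelf; the face goes down to the deck underside 26 mm above the shelf. This is the face to push.
- caddy_slot (a point): Centre, at the deck's top face, of the 22 x 22 mm square slot in the caddy's deck, 70 mm ahead (+y) of the back face. When the caddy is home the pin comes up through it and stands 6 mm above the deck.
- tin: Steel tin of matches 78 x 46 x 23 mm, loose in the caddy's rear bay (40 mm behind the slot); origin at the centre of its underside.
- timer: White plastic timer, 44 mm across, 27 mm high, loose in the caddy's front bay (40 mm ahead of the slot); origin at the centre of its underside.
- coasters: Stack of bamboo coasters 92 mm across, 40 mm high, beside the runner on the far side from the robot; origin under its centre. Bystander.
- funnel: Green funnel standing mouth down, 82 mm across, 85 mm high, beside the runner on the far side; origin under its centre. Bystander.
- jar: Small closed jar 54 mm across, 65 mm high, beside the runner on the robot's side; origin under its centre. Bystander.
- radio: Chrome radio 250 x 120 x 170 mm high, to the robot's left; origin under its centre. Bystander.
- mug: White mug 76 mm across, 85 mm high, to the robot's right; origin under its centre. Bystander.

How it is judged:
On the way, in this order (a step that is already met when the one before it is completed fails the run):
1. the fingers hold the treadle down at least 9 mm while the caddy is still short of the pin (value of joint treadle above 0.009 m and contact force between the fingers and treadle above 0.5 N and y of caddy in the frame of dock below 0.039 m), for 0.1 s.
2. with the fingers still holding the treadle down, the caddy's front edge is over the pin (value of joint treadle above 0.009 m and contact force between the fingers and treadle above 0.3 N and y of caddy in the frame of dock between 0.04 and 0.106 m), for 0.05 s.
At the end, for the whole second after the job is handed in: The caddy is home: its origin within 5 mm of the position against the end stop, at rest; the plunger has sprung up to within 3 mm of the top with the pin through the slot; tin and timer lie upright in their bays of the caddy; the five bystanders are within 20 mm of where they stood (y of caddy in the frame of dock above 0.107 m and value of joint treadle below 0.003 m and linear speed of caddy below 0.01 m/s and z of pin_top in the frame of caddy above 0.028 m and z of tin in the frame of caddy between 0.018 and 0.045 m and y of tin in the frame of caddy between -0.0585 and -0.0225 m and angle between each of tin, timer's own z axis and vertical below 0.3 rad and z of timer in the frame of caddy between 0.018 and 0.045 m and y of timer in the frame of caddy between 0.0225 and 0.0585 m and distance of each of coasters, funnel, jar, radio, mug from where it was at the start of the episode below 0.02 m); the robot touches nothing.
It fails at once if the caddy is lifted more than 8 mm (height (world z) of caddy above 0.012 m).
It fails at once if the tin or the timer is lifted or carried out of the caddy (z of any of tin, timer in the frame of caddy above 0.045 m).
It fails at once if the coasters, funnel, jar, radio or mug is moved more than 20 mm or lifted (distance of any of coasters, funnel, jar, radio, mug from where it was at the start of the episode above 0.02 m).
It also fails if it takes over 35 s, if anything falls off the work surface, if the arm or the gripper's body presses on something with over 40 N, if the wrist force passes 120 N, or if a joint passes its speed limit or range.

## Working session

There is one attempt and no reset: what is moved stays moved. The work goes in short steps, Python scripts to look and compute and a tool call to move; the robot and the scene stay as the last step left them, time stands still between calls to the robot, and variables do not carry over. Pictures are saved under pics/ and viewed, at most 10 in all, crops included, and the job is handed in when it is done.

Besides the shell and the picture viewer there is one more tool, called after "Call:" as name([rows], argument=value, ...), one row to a line, values as JSON. move_arm: Moves the arm, as the interface text tells. Its arguments: {"type":"object","properties":{"deltas":{"type":"array","items":{"type":"array","items":{"type":"number"}}},"hand":{"type":"number"}},"required":["deltas"]}

```bash
mkdir -p pics; cat > h.py <<'E'
import numpy as np,cv2
from plant import observe,snapshot,finish_job
def world(s):
    h,w=s["z_map"].shape;u,v=np.meshgrid(np.arange(w),np.arange(h))
    p=ray(s,np.stack([u,v],-1).reshape(-1,2).astype(float))
    P=p*s["z_map"].reshape(-1,1)
    return ((P-s["t"])@s["R"]).reshape(h,w,3)
def ray(s,uv):
    m=s["mtx"];d=np.stack([(uv[:,0]-m[0,2])/m[0,0],(uv[:,1]-m[1,2])/m[1,1]],1);x=d.copy()
    for _ in range(10): x=d/(1+s["k1"]*(x**2).sum(1,keepdims=True))
    return np.c_[x,np.ones(len(x))]
def onz(s,uv,z):
    r=ray(s,np.array(uv,float))@s["R"];c=-s["R"].T@s["t"]
    return c+r*((z-c[2])/r[:,2])[:,None]
E
python3 - <<'E'
from h import *
import pickle
for n in("scene","top"):
    s=snapshot(n);cv2.imwrite(f"pics/{n}0.png",s["image"]);pickle.dump(s,open(n+".pkl","wb"))
    print(n,-s["R"].T@s["t"],s["k1"],s["mtx"][0,0])
o=observe();print(o["ee_pos"],o["ee_rot"],o["t"],o["opening"])
E
```

```text
scene [1.20216899 0.05111442 0.9469881 ] 0.011690333027474801 363.46053444587005
top [0.40302722 0.00424448 1.31718908] -0.0867850008006491 388.2366575462817
[ 0.18741377 -0.62165444  0.23025051] [-3.13923550e+00  1.80943132e-05  2.92858997e-01] 0.1 0.08534968905730865
```

View pics/top0.png

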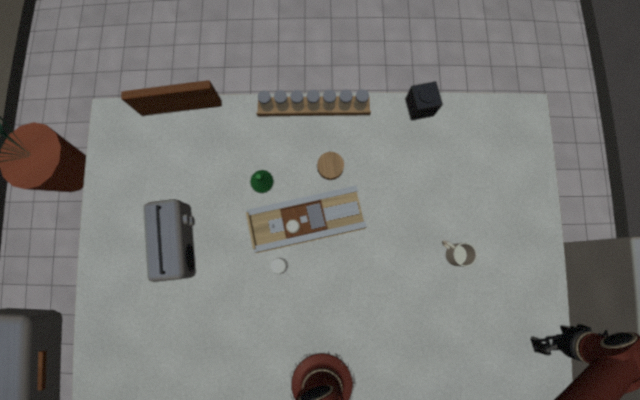

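View pics/scene0.png

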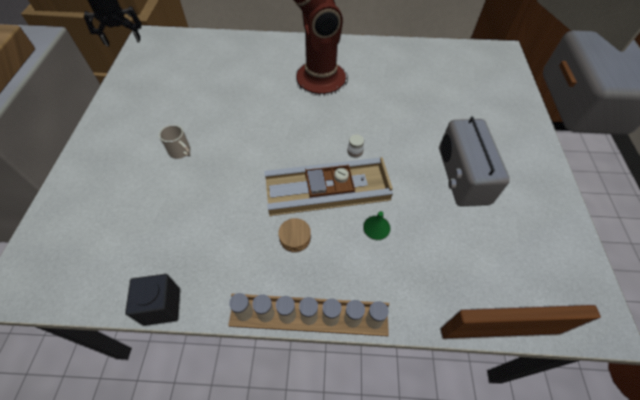

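The pictures show the runner at about (250–365, 188–250) in the top view, with its rear (open) end on the right. The caddy is near (280–327, 200–236), the jar at (279,266), the funnel at (262,181) and the coasters at (330,165). Next I measure.

```bash
python3 - <<'E'
from h import *
import pickle
for n,(a,b,c,d) in {"top":(235,375,180,285),"scene":(255,400,145,220)}.items():
    s=pickle.load(open(n+".pkl","rb"));im=s["image"];W=world(s)
    print(n,"table z",np.median(W[300:330,300:320,2]) if n=="top" else np.median(W[90:130,220:280,2]))
    cr=cv2.resize(im[c:d,a:b],None,fx=5.5,fy=5.5,interpolation=cv2.INTER_CUBIC)
    cv2.imwrite(f"pics/{n}c.png",cv2.convertScaleAbs(cr,alpha=1.4))
    Z=W[...,2];m=np.zeros(Z.shape,np.uint8);m[c:d,a:b]=((Z>.012)&(Z<.07))[c:d,a:b]
    k,l,st,_=cv2.connectedComponentsWithStats(m);i=1+np.argmax(st[1:,4]);P=W[l==i]
    r=cv2.minAreaRect(P[:,:2].astype(np.float32)*1000);print(st[i],r,cv2.boxPoints(r))
E
```

```text
top table z 0.0003298574191758137
[ 246  186  120   67 3494] ((542.0897827148438, 49.698486328125), (145.5928192138672, 378.7980651855469), 12.16137981414795) [[ 431.02713  219.51132]
 [ 510.82697 -150.7858 ]
 [ 653.15247 -120.11435]
 [ 573.3526   250.18277]]
scene table z -0.00019104771824427494
[ 264  157  129   57 4004] ((540.4772338867188, 47.89497375488281), (150.96954345703125, 380.4361572265625), 12.49990177154541) [[ 425.61133  217.26642]
 [ 507.95215 -154.15201]
 [ 655.34314 -121.47647]
 [ 573.0023   249.94196]]
```

View pics/topc.png

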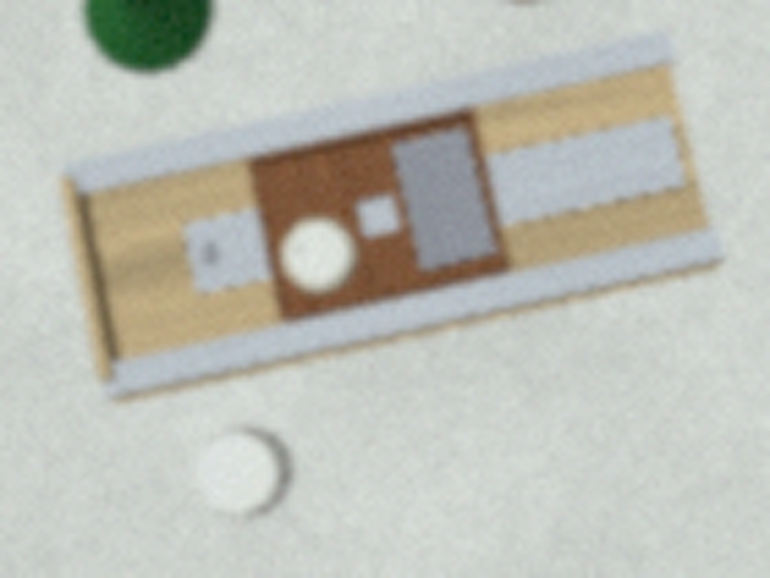

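View pics/scenec.png

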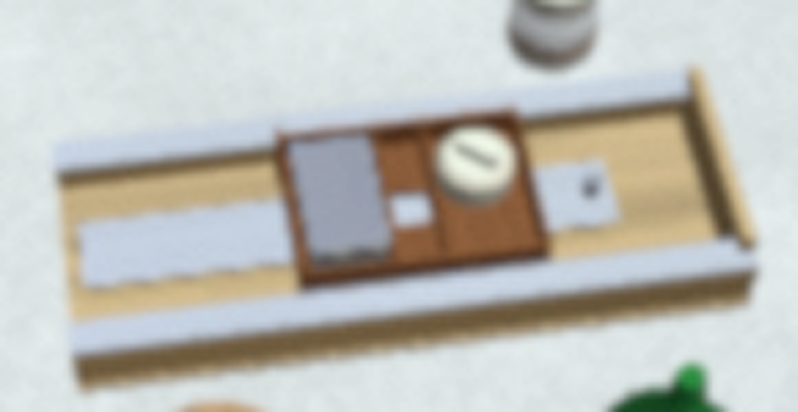

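The crops (5.5x) show these features:

| Feature | topc | scenec |
|---|---|---|
| Treadle rear end | (679,153) | (83,252) |
| Pin | (210,250) | (591,182) |
| Caddy back edge middle | (491,190) | (290,208) |

The tin and timer are in their bays, and the treadle behind the caddy is open.

```bash
python3 - <<'E'
from h import *
import pickle
T=pickle.load(open("top.pkl","rb"));S=pickle.load(open("scene.pkl","rb"))
f=lambda o,p:[(o[0]+(p[0]+.5)/5.5-.5,o[1]+(p[1]+.5)/5.5-.5)]
c=np.array([.541,.049])
for n,a,b,z in(("rear",(679,153),(83,252),.024),("pin",(210,250),(591,182),.036),("back",(491,190),(290,208),.054)):
    for s,o,p in((T,(235,180),a),(S,(255,145),b)):
        P=onz(s,f(o,p),z)[0];t=np.radians(12.35);ex=np.array([np.cos(t),np.sin(t)]);ey=np.array([-np.sin(t),np.cos(t)])
        print(n,P.round(4),"dock",((P[:2]-c)@ex).round(4),((P[:2]-c)@ey).round(4))
E
```

```text
rear [ 0.5777 -0.1269  0.024 ] dock -0.0018 -0.1796
rear [ 0.5762 -0.1271  0.024 ] dock -0.0033 -0.1796
pin [0.5201 0.1582 0.036 ] dock 0.0029 0.1111
pin [0.518 0.156 0.036] dock 0.0004 0.1095
back [ 0.5526 -0.0113  0.054 ] dock -0.0015 -0.0614
back [ 0.56   -0.0117  0.054 ] dock 0.0056 -0.0634
```

Call:
move_arm([
  [2.35,3.54,0,0,0,5.35],
  [2.35,3.54,0,0,0,5.35],
  [2.35,3.54,0,0,0,5.35],
  [2.35,3.54,0,0,0,5.35],
  [2.35,3.54,0,0,0,5.35],
  [2.35,3.54,0,0,0,5.35],
  [2.35,3.54,0,0,0,5.35],
  [2.35,3.54,0,0,0,5.35],
  [2.35,3.54,0,0,0,5.35],
  [2.35,3.54,0,0,0,5.35],
  [2.35,3.54,0,0,0,5.35],
  [2.35,3.54,0,0,0,5.35],
  [2.35,3.54,0,0,0,5.35],
  [2.35,3.54,0,0,0,5.35],
  [2.35,3.54,0,0,0,5.35],
  [2.35,3.54,0,0,0,5.35],
  [0,0,0,0,0,0],
], hand=0)

```text
t: 2.22
ee_pos: [0.5647, -0.0512, 0.231]
ee_rot: [3.14, -0.003, 1.794]
ft_force: [-0.2, -1.1, 0.5]
opening: 0.0001
grasp_force: 0.0
```

Call:
move_arm([
  [0,-0.5,-4,0,0,0],
  [0,0,-4,0,0,0],
  [0,0,-4,0,0,0],
  [0,0,-4,0,0,0],
  [0,0,-2.5,0,0,0],
  [0,0,0,0,0,0],
  [0,0,0,0,0,0],
])

```text
t: 3.1
ee_pos: [0.5642, -0.0616, 0.0472]
ee_rot: [3.14, 0.001, 1.786]
ft_force: [1.4, -0.7, 1.1]
opening: 0.0001
grasp_force: 0.0
```

```bash
python3 - <<'E'
from h import *
o=observe();print(o["t"],o["ee_pos"],o["ee_rot"],o["ft_force"])
a=snapshot("top")["image"][180:285,235:375];b=snapshot("scene")["image"][130:220,255:395]
g=lambda i:cv2.convertScaleAbs(cv2.resize(i,None,fx=3,fy=3,interpolation=cv2.INTER_CUBIC),alpha=1.4)
cv2.imwrite("pics/p1.png",np.vstack([g(a),g(b)]))
E
```

```text
3.1 [ 0.56415049 -0.0615512   0.04717244] [3.14041059e+00 6.92316286e-04 1.78579535e+00] [ 1.44479502 -0.72829356  1.11135328]
```

View pics/p1.png

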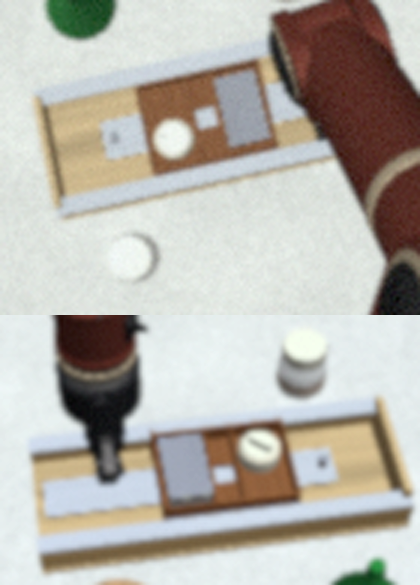

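Call:
move_arm([
  [0,0,-1.2,0,0,0],
  [0,0,-1.0,0,0,0],
  [0,0,-0.5,0,0,0],
  [0,0,-0.4,0,0,0],
  [0,0,-0.4,0,0,0],
  [0,0,0,0,0,0],
  [0,0,0,0,0,0],
])

```text
t: 4.08
ee_pos: [0.5635, -0.061, 0.0115]
ee_rot: [-3.141, 0.0, 1.787]
ft_force: [-1.5, -1.2, 4.6]
opening: 0.0001
grasp_force: 2.1
```

Call:
move_arm([
  [-0.106,0.489,0,0,0,0],
  [-0.106,0.489,0,0,0,0],
  [-0.106,0.489,0,0,0,0],
  [-0.106,0.489,0,0,0,0],
  [-0.106,0.489,0,0,0,0],
  [-0.106,0.489,0,0,0,0],
  [-0.106,0.489,0,0,0,0],
  [-0.106,0.489,0,0,0,0],
  [-0.106,0.489,0,0,0,0],
  [-0.106,0.489,0,0,0,0],
  [-0.106,0.489,0,0,0,0],
  [-0.106,0.489,0,0,0,0],
])

```text
t: 5.58
ee_pos: [0.551, -0.0043, 0.0113]
ee_rot: [-3.141, 0.003, 1.785]
ft_force: [2.1, -6.2, 4.4]
opening: 0.0002
grasp_force: 2.1
```

Call:
move_arm([
  [-0.106,0.489,0,0,0,0],
  [-0.106,0.489,0,0,0,0],
  [-0.106,0.489,0,0,0,0],
  [-0.106,0.489,0,0,0,0],
  [-0.106,0.489,0,0,0,0],
  [-0.106,0.489,0,0,0,0],
  [-0.106,0.489,0,0,0,0],
])

```text
t: 6.45
ee_pos: [0.5434, 0.0298, 0.0112]
ee_rot: [-3.14, 0.003, 1.785]
ft_force: [1.0, -7.5, 4.8]
opening: -0.0004
grasp_force: 2.1
```

Call:
move_arm([
  [-0.106,0.489,0,0,0,0],
  [-0.106,0.489,0,0,0,0],
  [-0.106,0.489,0,0,0,0],
  [-0.106,0.489,0,0,0,0],
  [-0.106,0.489,0,0,0,0],
  [-0.106,0.489,0,0,0,0],
  [-0.106,0.489,0,0,0,0],
  [-0.106,0.489,0,0,0,0],
])

```text
t: 7.45
ee_pos: [0.5348, 0.0686, 0.0112]
ee_rot: [-3.14, 0.003, 1.785]
ft_force: [1.0, -7.1, 5.8]
opening: -0.0
grasp_force: 2.1
```

Call:
move_arm([
  [-0.06,0.29,0,0,0,0],
  [-0.06,0.29,0,0,0,0],
  [-0.04,0.2,0,0,0,0],
  [-0.04,0.2,0,0,0,0],
])

```text
t: 7.95
ee_pos: [0.5331, 0.076, 0.0112]
ee_rot: [-3.139, 0.007, 1.783]
ft_force: [1.7, -11.3, 5.6]
opening: -0.0001
grasp_force: 2.2
```

Call:
move_arm([
  [-0.03,0.15,0,0,0,0],
  [-0.03,0.15,0,0,0,0],
  [0,0,0,0,0,0],
])

```text
t: 8.32
ee_pos: [0.5329, 0.0762, 0.0112]
ee_rot: [-3.138, 0.01, 1.781]
ft_force: [3.0, -14.4, 7.0]
opening: 0.0001
grasp_force: 2.2
```

```bash
python3 - <<'E'
from h import *
o=observe();print(o["ee_pos"],o["ft_force"])
a=snapshot("top")["image"][180:285,235:375];b=snapshot("scene")["image"][130:220,255:395]
g=lambda i:cv2.convertScaleAbs(cv2.resize(i,None,fx=3,fy=3,interpolation=cv2.INTER_CUBIC),alpha=1.4)
cv2.imwrite("pics/p2.png",np.vstack([g(a),g(b)]))
E
```

```text
[0.53291805 0.07622016 0.01124758] [  3.00603481 -14.35574054   7.02442404]
```

View pics/p2.png

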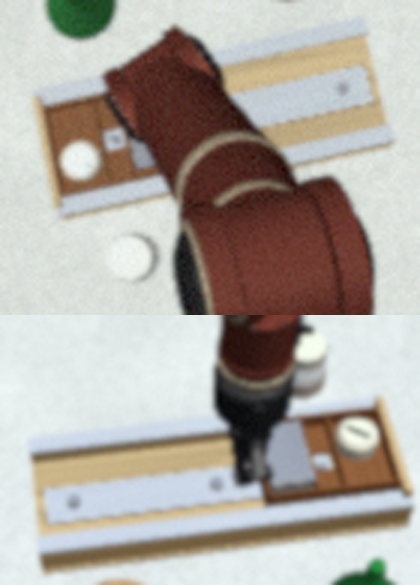

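The caddy stands against the end stop (lower panel: timer at (357,437), front at the stop), and the pin shows in the slot at (118,140) in the upper panel. I'll ease off the wall, then let the treadle up.

Call:
move_arm([
  [0.04,-0.2,0,0,0,0],
  [0.04,-0.2,0,0,0,0],
  [0.06,-0.3,0,0,0,0],
  [0.06,-0.3,0,0,0,0],
  [0,0,0.4,0,0,0],
  [0,0,0.4,0,0,0],
  [0,0,0.5,0,0,0],
  [0,0,0.6,0,0,0],
  [0,0,1.5,0,0,0],
  [0,0,3,0,0,0],
  [0,0,4,0,0,0],
  [0,0,5,0,0,0],
  [0.5,-5,4,0,0,0],
  [0.5,-5,1,0,0,0],
  [0.5,-5,0,0,0,0],
  [0.5,-5,0,0,0,0],
  [0,0,0,0,0,0],
  [0,0,0,0,0,0],
])

```text
t: 10.68
ee_pos: [0.554, -0.1244, 0.2147]
ee_rot: [3.141, -0.001, 1.787]
ft_force: [0.1, 0.1, -0.6]
opening: 0.0003
grasp_force: 0.0
```

```bash
python3 - <<'E'
from h import *
o=observe();print(o["t"],o["ee_pos"],o["ft_force"])
a=snapshot("top")["image"][180:285,235:375];b=snapshot("scene")["image"][130:220,255:395]
g=lambda i:cv2.convertScaleAbs(cv2.resize(i,None,fx=3,fy=3,interpolation=cv2.INTER_CUBIC),alpha=1.4)
cv2.imwrite("pics/p3.png",np.vstack([g(a),g(b)]))
E
```

```text
10.675 [ 0.55403174 -0.12436117  0.21472304] [ 0.09434008  0.128667   -0.61198037]
```

View pics/p3.png

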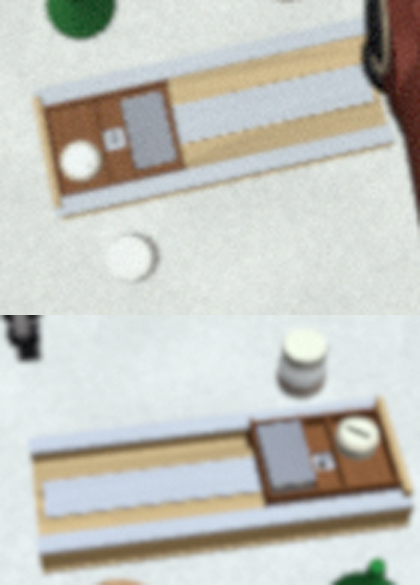

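The picture shows the caddy against the stop with the pin up through the slot, at (115,139) in the upper panel and (322,461) in the lower. The tin and timer lie in their bays, the arm is clear, and the treadle covers the screw heads again.

```bash
python3 -c "from plant import finish_job;print(finish_job())"
```

```text
the job is handed in; nothing more can be done
None
```

The caddy is home against the end stop with the pin up through its slot, the tin and timer are still in their bays, and the arm is clear; I handed the job in at about 10.7 s, and it returned no verdict.

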